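# Swing the jig's hold-down over the block with the square key

### The job

Take the square T-handled key out of the wooden key stand, push it fully home into the square socket of the assembly jig's hold-down, and with it turn the socket clockwise (seen from above) until the hold-down arm lies squarely across the wooden block in the jig. Leave the key standing in the socket and the block where it lies.

Things in the scene. Friction and masses are not known exactly. Their poses are not given: they have to be found in the camera images.
- key_mid (a point): Handle centre of the loose steel square key (0.25 kg), upright in one hole of a low wooden stand. Handle: flat bar, 70 mm along y, 14 mm thick along x, 24 mm high. Below it a 22 mm square shank, sides along x and y; its tip is 72 mm below this point, the last 10 mm taper to 12 mm; 30 mm sits in the stand. In the other hole, 110 mm off, a drift with round shank and thin ball-ended bar.
- socket (a point): Mouth centre of the square socket in the jig's round barrel, 56 mm above the bench; x points along the hold-down arm and turns with it, z up. Hole 24.5 mm square, sides along x and y, 32 mm deep, mouth bevelled out to 32.5 mm. The key fits any of four ways with up to 7 degrees of play and its handle centre ends 40 mm above this point. The arm, 18 mm wide, 95 mm long, lies lower.
- hold_down (a joint): Turning angle of the hold-down (barrel, socket and arm together), rad; grows clockwise seen from above, stops at 0 and 1.36. It starts at 0 to 0.15 with the arm swung aside; at 1.22 the arm lies squarely across the block. It turns stiffly (about 0.1 N m) and stays where it is left.
- block_mid (a point): Centre of the loose wooden block (160 x 48 x 26 mm, long side along y of this point) that lies in the jig against its steel fences, 79 mm from the socket's axis; the arm passes 3 mm above it.

How it is judged:
By the outcome, as a careful person would: the job done as asked, in the order asked, and still so for the second after the job is handed in, with the robot touching nothing.
It also fails if it takes over 45 s, if anything falls off the work surface, if the arm or the gripper's body presses on something with over 40 N, if the wrist force passes 120 N, or if a joint passes its speed limit or range.

### The arm

A 7-joint arm with a two-finger parallel gripper is mounted at the origin on a cart in front of the work surface, level with it; the furniture and walls round the work are solid. World frame = base frame: x ahead of the robot, y to its left, z up, the work surface at z = 0. Lengths are in mm, angles in rad, forces in N, time in s.
With the tool pointing down it reaches from about 425 to 875 mm from the base axis. Payload 4.7 kg.
Tool frame: the origin (TCP) lies between the finger pads; the fingertips stand ahead of it and the grasp point (between the pads) lies 5 mm behind it (r.tip_reach is the z of the fingertips in the tool frame, in mm); z points along the fingers, x is the direction in which the jaws open and shut, and the axes are right-handed (so a half turn about z gives the same grasp; the last joint's range is limited). The gripper opens to 85 mm and grips with 20 to 120 N. Pads are 22 mm wide; open, the fingers measure 114 mm over their backs; the gripper's body (76 mm by 85 mm) begins 54 mm behind the grasp point. The pads swing forward as they close: fully open they stand 13 mm farther back than shut.
Start: joints at [-1.114, 0.321, -0.07, 1.45, 0.023, 1.371, -0.057], TCP at [278.533, 587.318, 245.349] pointing down, gripper open.
Joint ranges: [-2.86, 2.86], [-0.3, 2.09], [-1.38, 1.24], [0.06, 2.45], [-1.56, 4.7], [0.09, 2.05], [-2.69, 2.69]. Speed limits (rad/s): [2.57, 2.57, 3.14, 3.14, 3.14, 3.14, 3.14].

### API

Orientations are given as a rotation vector (axis times angle).
In Python, from bench import state, viewer, job, r gives the robot as it stands.
- The arm moves only by the shell command python3 -m pendant 'ROWS'. ROWS is JSON, a list of rows, each an object with "delta_rot": the turn, a rotation vector about the world's x, y, z in rad, a list of three; "dp": the shift along the world's x, y, z in mm, a list of three; "hand": the opening, from 0 (shut) to 1 (fully open). A call has 1 to 5 rows; each row is the pose to reach, as a shift and turn from the pose commanded when the call began; what a row does not reach only later rows make up. A row lasts 1/10 s, in which the tool goes at most 50 mm and 8.59 degrees, less where a joint would pass 70% of its speed; a pose out of reach is approached as far as the arm can. A call with a gripper value outside its range is refused whole. The fingers move at their own pace and stop on an object; the grip force is fixed at half the most. Time passes only in rows, so rows that repeat a pose let the fingers close. It gives the time, the measured TCP pose, the force and the opening at its end, in the units of the state.
- state(): the state, without advancing time (a new reading comes with each control period).
- viewer.get_image(name): name is "scene" or "top"; returns a dict with "color" (400x640x3 uint8, red, green, blue), "depth" (400x640 float32, mm along the optical axis (not along the pixel's ray), 0 where there is no reading), "mtx" (3x3 intrinsics, pixels), "k1" (the pictures are not rectified: a ray, as slopes to the right and down, at radius r is drawn at 1 + k1 r^2 times it, then the intrinsics apply), "R" (3x3) and "t" (3): a world point X has camera coordinates R X + t. Camera axes: x right, y down, z forward; pixel columns grow to the right and rows downward; lengths in mm; the calibration is good to about 2 mm. A picture is of the moment at which its call begins.
- job.sign_off(): hands the job in, once; it reports no verdict.
The state is a dict: "time": time; "joint_positions": joint angles; "joint_velocities": joint speeds; "joint_efforts": joint torques, N m; "ee_pos": TCP position; "ee_rot": TCP orientation; "wrist_force": force on the tool from outside, world axes, zero at the start; "wrist_torque": the same for the moment, N m; "gripper_width": finger opening in mm.
Only numpy, scipy, OpenCV 4.12 (cv2) and the standard library are available. Lean on these libraries where they do the work, as an engineer would, in place of code of your own. Each camera call takes 0.05 s, during which the arm holds its last target.

## Working session

There is one attempt and no reset: what is moved stays moved. The work goes in short steps, Python scripts to look and compute and a shell command to move; the robot and the scene stay as the last step left them, time stands still between calls to the robot, and variables do not carry over. Pictures are saved under pics/ and viewed, and the job is handed in when it is done.

```bash
ls; mkdir -p pics; python3 - <<'E'
from bench import state, viewer, job, r
import cv2,numpy as np
print(state()); print(r.tip_reach)
for n in("scene","top"):
    d=viewer.get_image(n); cv2.imwrite(f"pics/{n}0.png",d["color"][:,:,::-1]); np.savez(f"pics/{n}0.npz",**d)
    print(n,d["mtx"],d["k1"],d["R"],d["t"])
E
```

```text
pics
{'time': 0.0, 'joint_positions': array([-1.11393255,  0.3218562 , -0.07008456,  1.45167946,  0.02263035,
        1.3708176 , -0.05690264]), 'joint_velocities': array([-4.75423414e-05,  1.81854649e-03, -3.45118428e-04, -4.90471991e-04,
        1.87993044e-03,  2.76689547e-04, -7.49902258e-04]), 'joint_efforts': array([ 2.87593139e-05, -4.93598127e+01, -3.81999006e-01, -3.14326143e+01,
        1.30938171e-02,  1.18135277e-02, -1.90913636e-05]), 'ee_pos': array([278.31521689, 586.82611274, 244.19969928]), 'ee_rot': array([ 2.65399541e+00,  1.67887073e+00, -2.50485223e-03]), 'wrist_force': array([ 0.28988401,  0.26195224, -0.10288781]), 'wrist_torque': array([-0.00485812,  0.03252607,  0.00071956]), 'gripper_width': 85.31343721418627}
14.0
scene [[385.15177011   0.         324.72961739]
 [  0.         385.15177011 206.18881143]
 [  0.           0.           1.        ]] -0.04373934966741253 [[ 0.86217788 -0.50643072 -0.01331302]
 [-0.37298125 -0.61676346 -0.69317229]
 [ 0.34283275  0.60260332 -0.72064897]] [-378.79031773  291.84196221  684.04931316]
top [[372.46091495   0.         318.88044218]
 [  0.         372.46091495 199.73597467]
 [  0.           0.           1.        ]] -0.061417312033145474 [[ 0.01562836 -0.99980741 -0.01186964]
 [-0.98836155 -0.01365073 -0.15150943]
 [ 0.15131822  0.01409934 -0.98838454]] [ 83.51271271 516.59184277 865.57424931]
```

View pics/scene0.png

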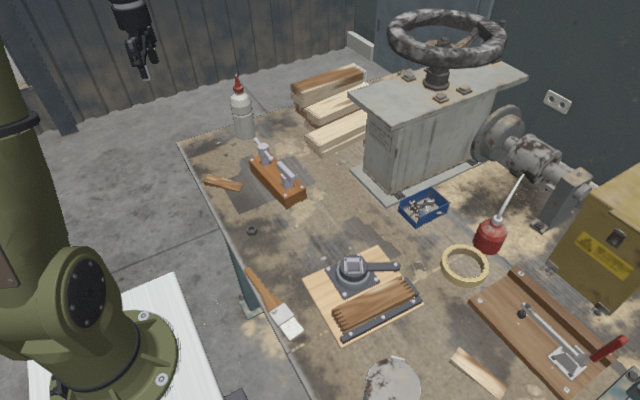

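View pics/top0.png

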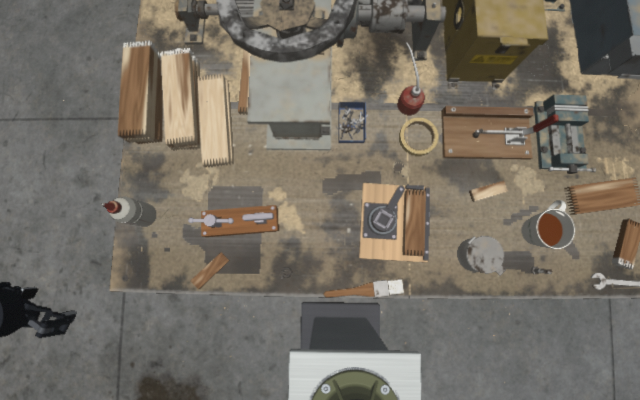

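```bash
python3 - <<'E'
import cv2
t=cv2.imread("pics/top0.png"); s=cv2.imread("pics/scene0.png")
f=lambda im,x,y,w,h,k:cv2.resize(im[y:y+h,x:x+w],None,fx=k,fy=k,interpolation=cv2.INTER_CUBIC)
cv2.imwrite("pics/z1.png",f(t,185,195,100,50,8))
cv2.imwrite("pics/z2.png",f(t,355,175,80,90,6))
cv2.imwrite("pics/z3.png",f(s,240,130,75,80,7))
cv2.imwrite("pics/z4.png",f(s,300,235,130,110,5))
E
```

```text
(no output)
```

View pics/z1.png

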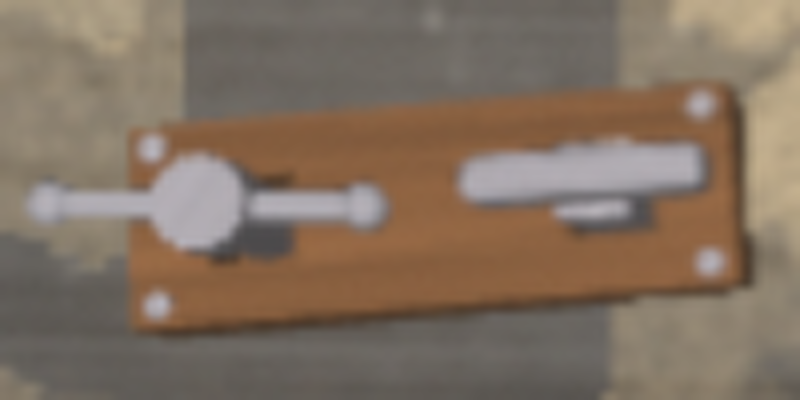

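View pics/z2.png

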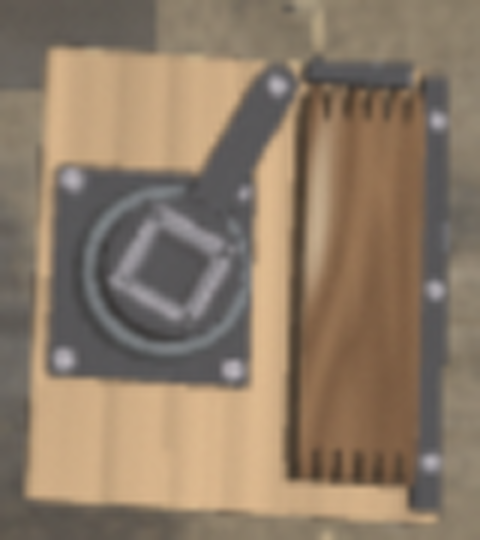

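View pics/z3.png

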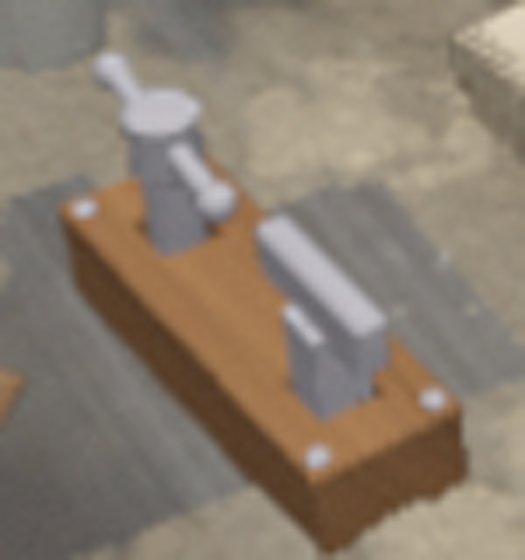

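View pics/z4.png

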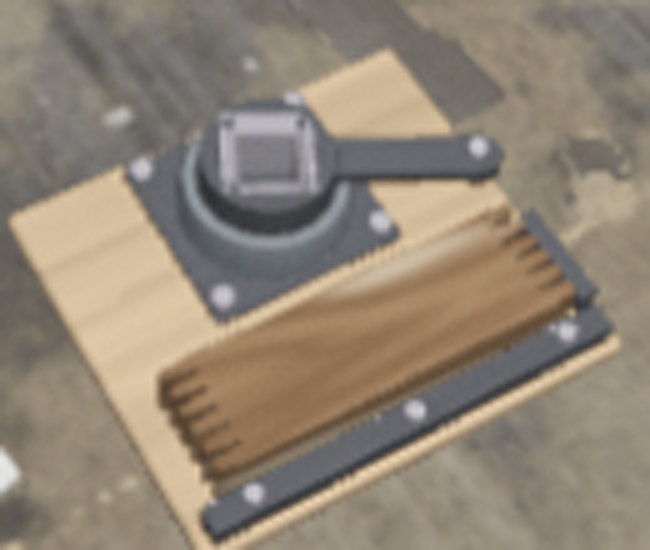

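```bash
cat > h.py <<'E'
import numpy as np, cv2
def und(d,p):
    k=np.array([d["k1"],0,0,0,0],float)
    return cv2.undistortPoints(np.array(p,float).reshape(-1,1,2),d["mtx"],k)[:,0]
def rays(d,p):
    n=und(d,p); v=np.c_[n,np.ones(len(n))]@d["R"]; return -d["R"].T@d["t"],v
def onz(d,p,z):
    c,v=rays(d,p); return c+v*((z-c[2])/v[:,2])[:,None]
def dep(d,p):
    c,v=rays(d,p); D=d["depth"]; return c+v*np.array([D[int(round(b)),int(round(a))] for a,b in p])[:,None]
def tri(d1,p1,d2,p2):
    P=[np.c_[d["R"],d["t"]] for d in(d1,d2)]
    X=cv2.triangulatePoints(P[0],P[1],und(d1,p1).T,und(d2,p2).T); return (X[:3]/X[3]).T
E
python3 - <<'E'
from h import *
np.set_printoptions(precision=1,suppress=True)
t=dict(np.load("pics/top0.npz")); s=dict(np.load("pics/scene0.npz"))
def cloud(d,x,y,w,h):
    u,v=np.meshgrid(range(x,x+w),range(y,y+h)); p=np.c_[u.ravel(),v.ravel()]
    X=dep(d,p); ok=d["depth"][y:y+h,x:x+w].ravel()>0; return X,ok,d["color"][y:y+h,x:x+w].reshape(-1,3).astype(int),p
def blobs(d,m,z,name,amin=12):
    c,_=cv2.findContours(m.astype(np.uint8),cv2.RETR_EXTERNAL,cv2.CHAIN_APPROX_NONE)
    for q in c:
        if cv2.contourArea(q)>amin: print(name,cv2.minAreaRect(q),z)
for d,n,(x,y,w,h) in((t,"top",(185,195,100,50)),(s,"scene",(240,130,75,80))):
    X,ok,c,p=cloud(d,x,y,w,h)
    sat=c.max(1)-c.min(1); g=ok&(sat<30)&(c.min(1)>130)&(X[:,2]>60)
    print(n,"zhist",np.histogram(X[ok,2],bins=range(-10,150,8)))
    m=np.zeros(d["depth"].shape,np.uint8); m[p[g,1],p[g,0]]=1
    k,lab,st,ce=cv2.connectedComponentsWithStats(m)
    for i in range(1,k):
        if st[i,4]>20:
            q=np.argwhere(lab==i)[:,::-1]; Y=dep(d,q)
            print(n,st[i],ce[i],"pts mean",Y.mean(0),"med",np.median(Y,0),Y.min(0),Y.max(0),cv2.minAreaRect(Y[:,:2].astype(np.float32)))
    # stand wood
    wd=ok&(c[:,0]-c[:,2]>50)&(c[:,0]>120)&(X[:,2]>15)
    print("wood",np.median(X[wd],0), cv2.minAreaRect(X[wd][:,:2].astype(np.float32)))
E
```

```text
top zhist (array([ 291, 2291,  328,   23,   42,   64, 1408,   12,   10,    5,   28,
         41,  201,  231,    0,    0,    0,    0,    0]), array([-10,  -2,   6,  14,  22,  30,  38,  46,  54,  62,  70,  78,  86,
        94, 102, 110, 118, 126, 134, 142]))
top [243 213  30   7 162] [257.1 215.9] pts mean [467.8 230.3  95. ] med [467.6 230.1  95.1] [460.2 196.7  90.7] [475.2 263.2  99.5] ((468.3838806152344, 229.9392547607422), (13.424177169799805, 66.2092514038086), 4.400561809539795)
top [188 214  45  12 220] [209.6 219.9] pts mean [457.  339.9  92.6] med [456.9 339.9  92.3] [445.  288.2  85.6] [470.3 391.3  99.9] ((457.24951171875, 340.1503601074219), (25.320232391357422, 101.7857894897461), 10.23918342590332)
wood [455.8 285.2  41.6] ((462.6493835449219, 286.10296630859375), (61.06317138671875, 184.90296936035156), 5.310118675231934)
scene zhist (array([ 381, 3100,  503,  160,  168,  181,  851,  128,   40,   31,   56,
         79,  158,  131,    0,    0,    0,    0,    0]), array([-10,  -2,   6,  14,  22,  30,  38,  46,  54,  62,  70,  78,  86,
        94, 102, 110, 118, 126, 134, 142]))
scene [253 138  20  23 135] [262.9 147.9] pts mean [455.3 335.5  91.4] med [455.  335.   91.1] [442.6 287.7  77.3] [469.9 388.7  98.3] ((455.7779235839844, 338.2512512207031), (100.03276062011719, 27.128686904907227), 81.94226837158203)
scene [277 161  18  18 108] [285.4 169.4] pts mean [465.9 227.3  94.3] med [465.8 225.6  94.4] [457.9 194.8  90.4] [475.1 264.4  97. ] ((465.6169738769531, 229.47032165527344), (13.013734817504883, 69.254638671875), 5.687801361083984)
wood [451.  276.5  40.9] ((461.65887451171875, 284.9333190917969), (62.18447494506836, 185.4220733642578), 5.580757141113281)
```

```bash
python3 - <<'E'
from h import *
np.set_printoptions(precision=1,suppress=True)
t=dict(np.load("pics/top0.npz")); s=dict(np.load("pics/scene0.npz"))
for d,n,(x,y,w,h),(sx,sy,k) in((t,"top",(370,205,30,28),(355,175,6)),(s,"scene",(340,252,26,26),(300,235,5))):
    c=d["color"][y:y+h,x:x+w].astype(int)
    for th in (110,120,130):
        m=(c.min(2)>th).astype(np.uint8)
        cs,_=cv2.findContours(m,cv2.RETR_EXTERNAL,cv2.CHAIN_APPROX_NONE)
        q=np.concatenate([a for a in cs])[:,0]+[x,y]
        P=onz(d,q,54)[:,:2].astype(np.float32)
        print(n,th,len(q),cv2.minAreaRect(P))
    if th==130: print("\n".join("".join("#" if v else "." for v in r) for r in m))
# hand-picked points
T=lambda a:[(355+u/6-.5,175+v/6-.5) for u,v in a]
S=lambda a:[(300+u/5-.5,235+v/5-.5) for u,v in a]
tc=T([(160,205),(235,245),(185,322),(110,280)])
sc=S([(220,115),(312,112),(318,190),(222,197)])
print("top corners",onz(t,tc,56),onz(t,tc,56).mean(0)); print("scene",onz(s,sc,56),onz(s,sc,56).mean(0))
print("tri centre",tri(t,[np.mean(tc,0)],s,[np.mean(sc,0)]))
print("arm screw tri",tri(t,T([(278,85)]),s,S([(479,146)])), dep(t,T([(278,85)])),dep(s,S([(479,146)])))
# fence/block: corner screws on plate top & right fence
print("block top depth",dep(t,T([(360,270),(345,130),(345,440)])))
b=T([(305,90),(425,95),(420,480),(295,478)])
print("block corners z~?",onz(t,b,38))
f=T([(438,120),(435,290),(431,462)]);g=S([(567,330),(416,410),(254,493)])
print("fence screws",tri(t,f,s,g))
E
```

```text
top 110 217 ((470.4134216308594, -65.9428939819336), (64.4119873046875, 70.1800308227539), 0.7367144227027893)
top 120 161 ((471.3075866699219, -66.74873352050781), (66.7332763671875, 64.57178497314453), 89.10441589355469)
top 130 140 ((471.2503356933594, -70.41047668457031), (59.40888977050781, 64.57178497314453), 89.10441589355469)
............................##
............................##
.........................#..##
............................##
............................##
............##..............##
............####............##
.........##.#####...........##
........###...####..........##
........##......#####.......##
.......###........####......##
.......##..........###......##
......###...................##
......##.............##.....##
.....##..............##....###
.....##.............##.....###
....#..............###.....###
....##.#...........##......###
......####........##.......###
........###.......##.......###
.........####....##........###
...........####..##........###
.............##..#.........###
...........................###
....................
[... 1094 characters left out ...]
......
#.........................
##........................
top corners [[493.4 -57.6  56. ]
 [477.9 -87.1  56. ]
 [447.1 -67.   56. ]
 [463.3 -37.6  56. ]] [470.4 -62.3  56. ]
scene [[462.1 -37.7  56. ]
 [494.9 -55.7  56. ]
 [475.7 -88.2  56. ]
 [441.7 -71.5  56. ]] [468.6 -63.3  56. ]
tri centre [[470.  -62.4  53.6]]
arm screw tri [[ 541.9 -104.9   57.6]] [[ 542.2 -105.1   57.2]] [[ 541.2 -105.3   58.5]]
block top depth [[ 470.3 -140.6   39.3]
 [ 527.3 -135.8   39.4]
 [ 402.2 -133.    40.4]]
block corners z~? [[ 543.9 -120.1   38. ]
 [ 542.5 -169.3   38. ]
 [ 386.7 -163.3   38. ]
 [ 387.  -113.3   38. ]]
fence screws [[ 533.6 -176.8   28.7]
 [ 463.6 -173.8   28.3]
 [ 393.8 -170.4   28.3]]
```

```bash
python3 -m pendant '[{"dp":[15,-30,0],"delta_rot":[0,0,-0.1],"hand":1},{"dp":[35,-65,0],"delta_rot":[0,0,-0.22],"hand":1},{"dp":[55,-105,0],"delta_rot":[0,0,-0.33],"hand":1},{"dp":[75,-145,0],"delta_rot":[0,0,-0.45],"hand":1},{"dp":[95,-180,0],"delta_rot":[0,0,-0.55],"hand":1}]'
python3 -m pendant '[{"dp":[20,-40,0],"delta_rot":[0,0,-0.12],"hand":1},{"dp":[40,-80,-10],"delta_rot":[0,0,-0.24],"hand":1},{"dp":[60,-120,-25],"delta_rot":[0,0,-0.36],"hand":1},{"dp":[80,-155,-45],"delta_rot":[0,0,-0.45],"hand":1},{"dp":[94,-177,-65],"delta_rot":[0,0,-0.485],"hand":1}]'
python3 -m pendant '[{"dp":[0,0,0],"delta_rot":[0,0,0],"hand":1},{"dp":[0,0,0],"delta_rot":[0,0,0],"hand":1},{"dp":[0,0,0],"delta_rot":[0,0,0],"hand":1}]'
python3 - <<'E'
from bench import state,viewer
import numpy as np,cv2
from scipy.spatial.transform import Rotation as R
s=state(); M=R.from_rotvec(s["ee_rot"]).as_matrix(); print(s["ee_pos"],M.round(4),np.degrees(np.arctan2(M[1,0],M[0,0])),s["joint_positions"],s["wrist_force"])
for n in("scene","top"):
    d=viewer.get_image(n); cv2.imwrite(f"pics/{n}1.png",d["color"][:,:,::-1])
E
```

```text
time: 0.6
ee_pos: [374.2, 404.9, 244.9]
ee_rot: [3.013, 0.887, -0.001]
wrist_force: [1.2, -0.2, 0.4]
gripper_width: 85.2
time: 1.1
ee_pos: [468.8, 226.7, 179.8]
ee_rot: [3.138, 0.136, 0.001]
wrist_force: [0.3, -0.0, 1.0]
gripper_width: 85.6
time: 1.4
ee_pos: [467.2, 231.8, 180.8]
ee_rot: [-3.137, -0.15, -0.001]
wrist_force: [-0.5, 0.3, -0.6]
gripper_width: 85.2
[467.15429542 231.82803624 180.80590259] [[ 9.955e-01  9.520e-02  4.000e-04]
 [ 9.520e-02 -9.955e-01  9.000e-04]
 [ 5.000e-04 -8.000e-04 -1.000e+00]] 5.460240234841907 [-0.76320885  0.08828351  0.2663891   1.86293245 -0.02558386  1.19282179
 -0.39308448] [-0.45566588  0.26054345 -0.5892091 ]
```

View pics/scene1.png

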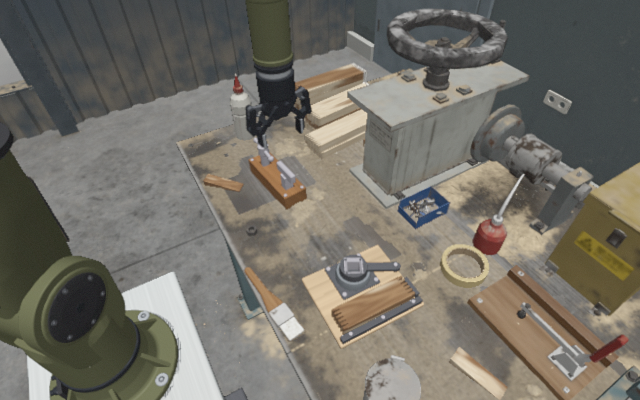

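```bash
python3 -m pendant '[{"dp":[0,0,-20],"delta_rot":[0,0,0],"hand":1},{"dp":[0,0,-45],"delta_rot":[0,0,0],"hand":1},{"dp":[0,0,-70],"delta_rot":[0,0,0],"hand":1},{"dp":[0,0,-90],"delta_rot":[0,0,0],"hand":1},{"dp":[0,0,-102],"delta_rot":[0,0,0],"hand":1}]'
python3 - <<'E'
from bench import state,viewer
import cv2
print(state()["ee_pos"],state()["wrist_force"])
for n in("scene","top"):
    d=viewer.get_image(n); cv2.imwrite(f"pics/{n}2.png",d["color"][:,:,::-1])
a=cv2.resize(cv2.imread("pics/scene2.png")[110:220,220:330],None,fx=4,fy=4,interpolation=2)
b=cv2.resize(cv2.imread("pics/top2.png")[170:260,190:290],None,fx=4,fy=4,interpolation=2)
b=cv2.copyMakeBorder(b,0,80,0,0,0); 
cv2.imwrite("pics/z5.png",cv2.hconcat([a[:,:390],b]))
E
```

```text
time: 2.0
ee_pos: [466.5, 231.1, 77.2]
ee_rot: [3.138, 0.149, -0.002]
wrist_force: [-0.1, -0.1, -0.6]
gripper_width: 85.3
[466.53713954 231.13842999  77.21098245] [-0.08015625 -0.11013143 -0.5594792 ]
```

View pics/z5.png

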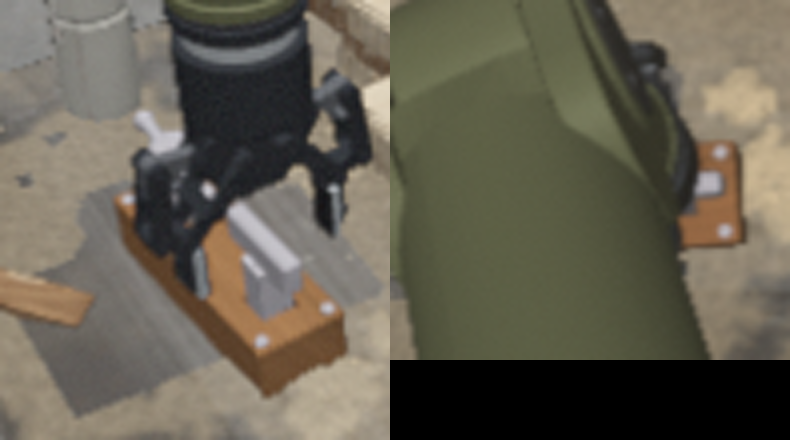

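Scene view: the fingers straddle the key's handle (finger pads at about (195,270) and (330,210) of the zoom, bar centre near (262,240)), with nothing else between them. I'm closing the gripper.

```bash
Z='';  python3 -m pendant '[{"dp":[0,0,0],"delta_rot":[0,0,0],"hand":0},{"dp":[0,0,0],"delta_rot":[0,0,0],"hand":0},{"dp":[0,0,0],"delta_rot":[0,0,0],"hand":0},{"dp":[0,0,0],"delta_rot":[0,0,0],"hand":0},{"dp":[0,0,0],"delta_rot":[0,0,0],"hand":0}]'
python3 -m pendant '[{"dp":[0,0,0],"delta_rot":[0,0,0],"hand":0},{"dp":[0,0,0],"delta_rot":[0,0,0],"hand":0},{"dp":[0,0,0],"delta_rot":[0,0,0],"hand":0},{"dp":[0,0,0],"delta_rot":[0,0,0],"hand":0},{"dp":[0,0,0],"delta_rot":[0,0,0],"hand":0}]'
```

```text
time: 2.6
ee_pos: [468.0, 230.6, 79.3]
ee_rot: [-3.137, -0.146, -0.002]
wrist_force: [-0.7, -0.5, 4.1]
gripper_width: 20.0
time: 3.1
ee_pos: [468.0, 230.6, 79.2]
ee_rot: [-3.137, -0.146, -0.002]
wrist_force: [-1.4, -0.5, 5.7]
gripper_width: 20.0
```

Width 20 mm rather than 14 means the fingertips (z about 65) have closed on the 22 mm shank below the handle. I'll open, rise 10 mm and grip the bar itself.

```bash
python3 -m pendant '[{"dp":[0,0,0],"delta_rot":[0,0,0],"hand":0.5},{"dp":[0,0,0],"delta_rot":[0,0,0],"hand":0.5},{"dp":[0,0,4],"delta_rot":[0,0,0],"hand":0.5},{"dp":[0,0,8],"delta_rot":[0,0,0],"hand":0.5},{"dp":[0,0,10],"delta_rot":[0,0,0],"hand":0.5}]'
python3 -m pendant '[{"dp":[0,0,0],"delta_rot":[0,0,0],"hand":0},{"dp":[0,0,0],"delta_rot":[0,0,0],"hand":0},{"dp":[0,0,0],"delta_rot":[0,0,0],"hand":0},{"dp":[0,0,0],"delta_rot":[0,0,0],"hand":0},{"dp":[0,0,0],"delta_rot":[0,0,0],"hand":0}]'
python3 - <<'E'
from bench import state,viewer
import cv2
d=viewer.get_image("scene")
cv2.imwrite("pics/z6.png",cv2.resize(d["color"][110:220,220:330,::-1],None,fx=5,fy=5,interpolation=2))
E
```

```text
time: 3.6
ee_pos: [467.8, 230.5, 88.9]
ee_rot: [-3.138, -0.146, -0.001]
wrist_force: [-0.0, -0.1, 0.2]
gripper_width: 42.5
time: 4.1
ee_pos: [468.3, 230.8, 89.5]
ee_rot: [-3.137, -0.146, -0.003]
wrist_force: [-0.5, -0.0, 5.8]
gripper_width: 13.0
```

View pics/z6.png

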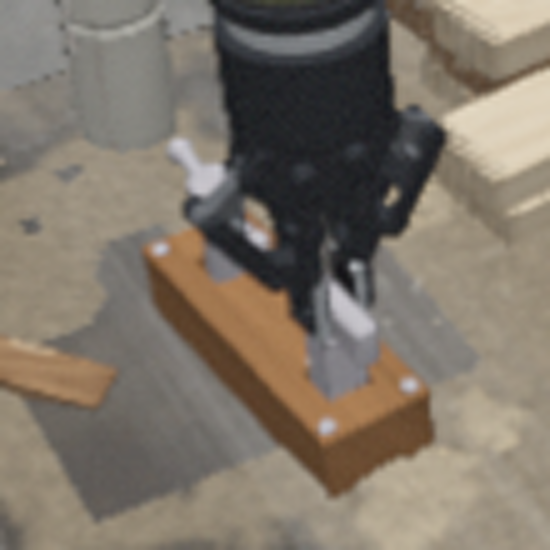

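The bar is gripped (13 mm, matching 14). The picture shows the pads on the handle at about (340,300). Now I'll lift.

```bash
python3 -m pendant '[{"dp":[0,0,8],"delta_rot":[0,0,0],"hand":0},{"dp":[0,0,22],"delta_rot":[0,0,0],"hand":0},{"dp":[0,0,40],"delta_rot":[0,0,0],"hand":0},{"dp":[0,0,65],"delta_rot":[0,0,0],"hand":0},{"dp":[0,0,90],"delta_rot":[0,0,0],"hand":0}]'
python3 - <<'E'
from bench import state,viewer
import cv2
d=viewer.get_image("scene")
cv2.imwrite("pics/z7.png",cv2.resize(d["color"][80:210,220:350,::-1],None,fx=4,fy=4,interpolation=2))
E
```

```text
time: 4.65
ee_pos: [467.0, 230.0, 179.4]
ee_rot: [3.138, 0.146, -0.002]
wrist_force: [0.6, 0.1, -2.4]
gripper_width: 12.3
```

View pics/z7.png

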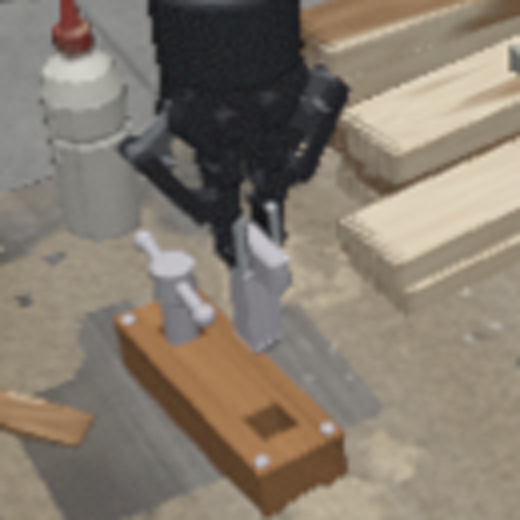

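Key hangs upright at (260,300) of the zoom, square hole empty at (270,420), and the wrist reads -2.4 N, which is the key's weight. Next I'll carry it to above the socket: shift (2,-293), turn -0.62.

```bash
python3 -m pendant '[{"dp":[0,-20,0],"delta_rot":[0,0,-0.06],"hand":0},{"dp":[0,-50,0],"delta_rot":[0,0,-0.13],"hand":0},{"dp":[1,-85,0],"delta_rot":[0,0,-0.2],"hand":0},{"dp":[1,-120,0],"delta_rot":[0,0,-0.27],"hand":0},{"dp":[1,-155,0],"delta_rot":[0,0,-0.34],"hand":0}]'
python3 -m pendant '[{"dp":[0,-35,0],"delta_rot":[0,0,-0.07],"hand":0},{"dp":[0,-70,0],"delta_rot":[0,0,-0.14],"hand":0},{"dp":[1,-105,0],"delta_rot":[0,0,-0.2],"hand":0},{"dp":[1,-130,0],"delta_rot":[0,0,-0.26],"hand":0},{"dp":[1,-138,0],"delta_rot":[0,0,-0.28],"hand":0}]'
python3 -m pendant '[{"dp":[0,0,-10],"delta_rot":[0,0,0],"hand":0},{"dp":[0,0,-20],"delta_rot":[0,0,0],"hand":0},{"dp":[0,0,-25],"delta_rot":[0,0,0],"hand":0},{"dp":[0,0,-25],"delta_rot":[0,0,0],"hand":0}]'
python3 - <<'E'
from bench import state,viewer
import cv2,numpy as np
print(state())
for n in("scene","top"):
    d=viewer.get_image(n); cv2.imwrite(f"pics/{n}3.png",d["color"][:,:,::-1]); np.savez(f"pics/{n}3.npz",**d)
a=cv2.imread("pics/scene3.png");b=cv2.imread("pics/top3.png")
cv2.imwrite("pics/z8.png",cv2.hconcat([cv2.resize(a[190:320,300:430],None,fx=4,fy=4,interpolation=2)[:,:400+60],cv2.resize(b[165:295,355:440],None,fx=4,fy=4,interpolation=2)]))
E
```

```text
time: 5.2
ee_pos: [467.1, 71.2, 177.1]
ee_rot: [3.115, -0.398, -0.004]
wrist_force: [0.5, 0.1, -2.7]
gripper_width: 12.8
time: 5.7
ee_pos: [468.1, -67.2, 177.8]
ee_rot: [3.028, -0.832, -0.002]
wrist_force: [0.3, 1.2, -2.1]
gripper_width: 12.7
time: 6.1
ee_pos: [468.5, -61.3, 151.8]
ee_rot: [3.033, -0.814, -0.005]
wrist_force: [-0.3, -0.2, -3.0]
gripper_width: 12.6
{'time': 6.1, 'joint_positions': array([-4.76766534e-01,  2.59042655e-03,  5.55877443e-01,  2.01093705e+00,
       -8.50770692e-04,  1.13148089e+00, -4.44950343e-01]), 'joint_velocities': array([ 0.00038472, -0.01218677,  0.00524057, -0.02403331,  0.00771088,
        0.011738  , -0.00441425]), 'joint_efforts': array([ 1.16029296e-01, -2.52373302e+01,  1.10711411e-01, -3.02942312e+01,
       -6.29685586e-03, -1.06168482e-01,  2.31781643e-02]), 'ee_pos': array([468.54883783, -61.28828616, 151.75214456]), 'ee_rot': array([ 3.0331073 , -0.8140615 , -0.00450073]), 'wrist_force': array([-0.25238363, -0.23275404, -2.99427577]), 'wrist_torque': array([-0.00582122, -0.04966153, -0.01658121]), 'gripper_width': 12.643785573432334}
```

View pics/z8.png

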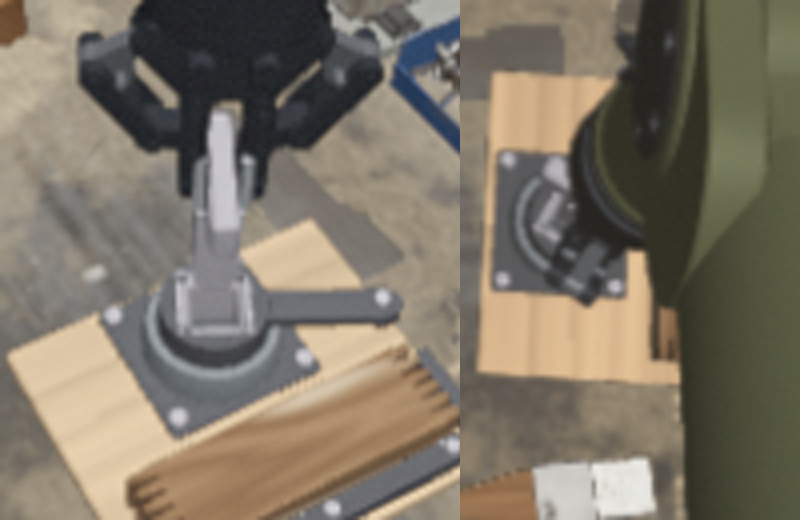

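```bash
python3 - <<'E'
from h import *
s=dict(np.load("pics/scene3.npz"))
rv=cv2.Rodrigues(s["R"])[0]; k=np.array([s["k1"],0,0,0,0.])
Z=[56,70,76,86,100,112]
p=cv2.projectPoints(np.array([[469.5,-62.8,z] for z in Z],float),rv,s["t"],s["mtx"],k)[0][:,0]
x0,y0,k8=325,200,10
im=cv2.resize(s["color"][200:275,325:385,::-1],None,fx=10,fy=8,interpolation=2)
for a,b in p: cv2.circle(im,(int((a+.5-325)*10),int((b+.5-200)*8)),3,(0,0,255),-1)
cv2.imwrite("pics/z9.png",im); print(p)
E
```

```text
[[353.3539299  264.70225886]
 [353.64469264 260.55656615]
 [353.77162297 258.74528759]
 [353.986348   255.67910265]
 [354.29381302 251.28405187]
 [354.5639274  247.41845292]]
```

View pics/z9.png

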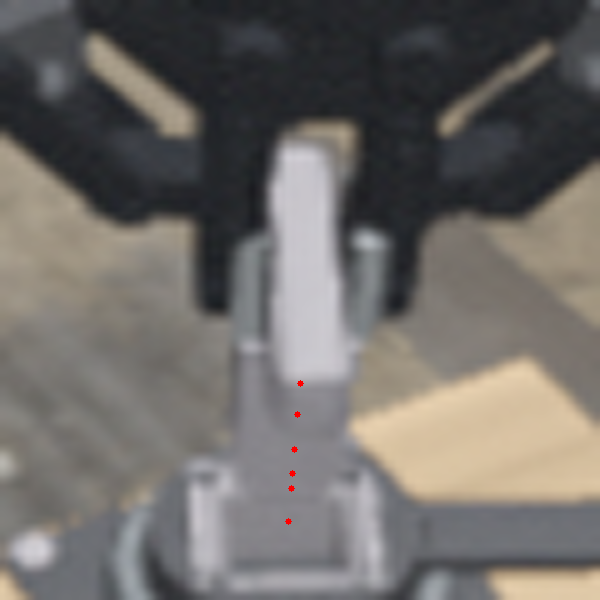

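Shank axis (zoom column 295) lines up with the projected socket axis (297) within 0.5 mm, the socket centre is at column 288 and row 521, and yaw matches. I'll lower it now.

```bash
python3 -m pendant '[{"dp":[0,0,-8],"delta_rot":[0,0,0],"hand":0},{"dp":[0,0,-16],"delta_rot":[0,0,0],"hand":0},{"dp":[0,0,-21],"delta_rot":[0,0,0],"hand":0},{"dp":[0,0,-25],"delta_rot":[0,0,0],"hand":0},{"dp":[0,0,-28],"delta_rot":[0,0,0],"hand":0}]'
python3 -m pendant '[{"dp":[0,0,-3],"delta_rot":[0,0,0],"hand":0},{"dp":[0,0,-6],"delta_rot":[0,0,0],"hand":0},{"dp":[0,0,-8],"delta_rot":[0,0,0],"hand":0}]'
```

```text
time: 6.7
ee_pos: [469.4, -62.7, 124.8]
ee_rot: [3.033, -0.818, -0.001]
wrist_force: [-0.4, 0.7, -3.2]
gripper_width: 13.0
time: 7.0
ee_pos: [469.5, -62.7, 117.2]
ee_rot: [3.033, -0.818, 0.0]
wrist_force: [-0.4, -0.4, -2.5]
gripper_width: 12.9
```

```bash
python3 -m pendant '[{"dp":[0,0,-3],"delta_rot":[0,0,0],"hand":0},{"dp":[0,0,-6],"delta_rot":[0,0,0],"hand":0},{"dp":[0,0,-9],"delta_rot":[0,0,0],"hand":0},{"dp":[0,0,-12],"delta_rot":[0,0,0],"hand":0}]'
python3 -m pendant '[{"dp":[0,0,-1.5],"delta_rot":[0,0,0],"hand":0},{"dp":[0,0,-3],"delta_rot":[0,0,0],"hand":0},{"dp":[0,0,-4],"delta_rot":[0,0,0],"hand":0},{"dp":[0,0,-5],"delta_rot":[0,0,0],"hand":0},{"dp":[0,0,-5],"delta_rot":[0,0,0],"hand":0}]'
```

```text
time: 7.4
ee_pos: [469.5, -62.7, 105.1]
ee_rot: [3.033, -0.818, 0.0]
wrist_force: [-0.6, 0.8, -3.2]
gripper_width: 12.7
time: 7.9
ee_pos: [469.8, -62.7, 101.5]
ee_rot: [-3.033, 0.818, 0.0]
wrist_force: [-3.9, 0.1, 6.5]
gripper_width: 12.4
```

Seated: contact force rises at TCP z 101.5, where 101 was predicted. I'll ease the push and turn clockwise.

```bash
python3 -m pendant '[{"dp":[0,0,0.5],"delta_rot":[0,0,-0.06],"hand":0},{"dp":[0,0,0.5],"delta_rot":[0,0,-0.16],"hand":0},{"dp":[0,0,0.5],"delta_rot":[0,0,-0.26],"hand":0},{"dp":[0,0,0.5],"delta_rot":[0,0,-0.36],"hand":0},{"dp":[0,0,0.5],"delta_rot":[0,0,-0.46],"hand":0}]'
python3 -m pendant '[{"dp":[0,0,0],"delta_rot":[0,0,-0.1],"hand":0},{"dp":[0,0,0],"delta_rot":[0,0,-0.2],"hand":0},{"dp":[0,0,0],"delta_rot":[0,0,-0.3],"hand":0},{"dp":[0,0,0],"delta_rot":[0,0,-0.4],"hand":0},{"dp":[0,0,0],"delta_rot":[0,0,-0.5],"hand":0}]'
python3 -m pendant '[{"dp":[0,0,0],"delta_rot":[0,0,-0.06],"hand":0},{"dp":[0,0,0],"delta_rot":[0,0,-0.13],"hand":0},{"dp":[0,0,0],"delta_rot":[0,0,-0.13],"hand":0},{"dp":[0,0,0],"delta_rot":[0,0,-0.13],"hand":0}]'
python3 - <<'E'
from bench import state,viewer
import cv2,numpy as np
s=state();print(s["wrist_torque"],s["joint_positions"])
for n in("scene","top"):
    d=viewer.get_image(n); cv2.imwrite(f"pics/{n}4.png",d["color"][:,:,::-1]); np.savez(f"pics/{n}4.npz",**d)
a=cv2.imread("pics/scene4.png");b=cv2.imread("pics/top4.png")
cv2.imwrite("pics/z10.png",cv2.hconcat([cv2.resize(a[220:350,300:430],None,fx=4,fy=4,interpolation=2)[:,:],cv2.resize(b[165:295,360:430],None,fx=4,fy=4,interpolation=2)]))
E
```

```text
time: 8.4
ee_pos: [468.9, -62.9, 101.5]
ee_rot: [2.763, -1.493, -0.002]
wrist_force: [-4.5, -0.6, 6.2]
gripper_width: 13.0
time: 8.9
ee_pos: [468.5, -62.6, 101.5]
ee_rot: [2.308, -2.13, -0.004]
wrist_force: [-5.8, -0.5, 6.7]
gripper_width: 12.6
time: 9.3
ee_pos: [468.6, -62.5, 101.5]
ee_rot: [2.169, -2.271, -0.004]
wrist_force: [-4.4, 0.7, 5.6]
gripper_width: 12.5
[0.17850865 1.41723334 0.04651202] [-0.51461815  0.07248534  0.61636284  2.06410851 -0.04979225  1.0215487
 -1.49029746]
```

View pics/z10.png

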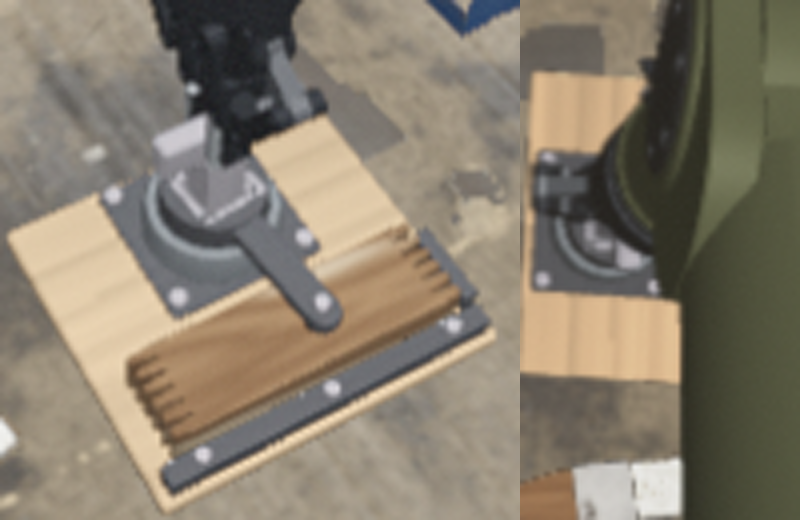

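Scene: the arm lies over the block, its screw at (322,301) of the zoom. Measuring the arm angle against the fence screws.

```bash
cat > ang.py <<'E'
from h import *
def ang(s,box):
    # centroid of bright screw in box
    x,y,w,h=box; c=s["color"][y:y+h,x:x+w].min(2).astype(float); m=np.where(c>c.max()-70,c-(c.max()-70),0)
    u,v=np.meshgrid(range(x,x+w),range(y,y+h)); p=((u*m).sum()/m.sum(),(v*m).sum()/m.sum())
    return p
E
python3 - <<'E'
from ang import *
s=dict(np.load("pics/scene4.npz")); s0=dict(np.load("pics/scene0.npz"))
p=ang(s,(376,290,9,9)); p0=ang(s0,(391,259,9,9))
f=[ang(s,b) for b in((409,297,9,8),(379,312,8,9),(347,329,8,9))]
F=onz(s,f,28.4); A=onz(s,[p],57.5)[0]; A0=onz(s0,[p0],57.5)[0]
print(p,p0,f,A,A0,F)
fd=np.degrees(np.arctan2(*(F[0]-F[2])[[1,0]]))
for c in((469.5,-62.8),(470,-62.4),(468.6,-63.3)):
    g=lambda X:np.degrees(np.arctan2(X[1]-c[1],X[0]-c[0])); print(c,"fence",fd,"arm0",g(A0),"arm",g(A),np.hypot(*(A[:2]-c)),np.hypot(*(A0[:2]-c)),"short of square deg",g(A)-(fd-90))
E
```

```text
(np.float64(380.1981707317073), np.float64(294.9634146341463)) (np.float64(395.20862068965516), np.float64(263.73793103448276)) [(np.float64(412.76198083067095), np.float64(300.72683706070285)), (np.float64(382.6859375), np.float64(316.54375)), (np.float64(350.3212121212121), np.float64(333.1787878787879))] [ 474.08114955 -146.83487747   57.5       ] [ 541.50564206 -104.73311018   57.5       ] [[ 532.95480001 -176.88827059   28.4       ]
 [ 463.44464338 -173.9388349    28.4       ]
 [ 393.51226613 -170.51082016   28.4       ]]
(469.5, -62.8) fence -2.6186166484171127 arm0 -30.214753572812054 arm -86.87961729969062 84.15965519407972 83.32585563626759 short of square deg 5.7389993487264945
(470, -62.4) fence -2.6186166484171127 arm0 -30.626582960609458 arm -87.23276910398451 84.53345086302305 83.0972265698938 short of square deg 5.3858475444326075
(468.6, -63.3) fence -2.6186166484171127 arm0 -29.61006460471036 arm -86.2459129235495 83.7145074291672 83.85663517594358 short of square deg 6.37270372486762
```

```bash
python3 -m pendant '[{"dp":[0,0,0],"delta_rot":[0,0,-0.05],"hand":0},{"dp":[0,0,0],"delta_rot":[0,0,-0.1],"hand":0},{"dp":[0,0,0],"delta_rot":[0,0,-0.1],"hand":0},{"dp":[0,0,0],"delta_rot":[0,0,-0.1],"hand":0}]'
python3 - <<'E'
from ang import *
from bench import viewer
np.set_printoptions(precision=1,suppress=True)
s=viewer.get_image("scene"); np.savez("pics/scene5.npz",**s)
p=ang(s,(373,290,10,10));A=onz(s,[p],57.5)[0]
for c in((469.5,-62.8),(470,-62.4),(468.6,-63.3)):
    print(p,A,np.hypot(*(A[:2]-c)),np.degrees(np.arctan2(A[1]-c[1],A[0]-c[0]))+92.6)
im=cv2.resize(s["color"][240:330,320:420,::-1],None,fx=6,fy=6,interpolation=2)
# square line: across block through the socket axis at z=57.5, projected
rv=cv2.Rodrigues(s["R"])[0]; a=np.radians(-92.6)
q=cv2.projectPoints(np.array([[469.5+r*np.cos(a),-62.8+r*np.sin(a),57.5] for r in(30,60,83.5,95)]),rv,s["t"],s["mtx"],np.array([s["k1"],0,0,0,0.]))[0][:,0]
for u,v in q: cv2.circle(im,(int((u+.5-320)*6),int((v+.5-240)*6)),2,(0,0,255),-1)
cv2.imwrite("pics/z11.png",im)
E
```

```text
time: 9.8
ee_pos: [468.6, -62.5, 101.5]
ee_rot: [2.052, -2.377, -0.004]
wrist_force: [-5.6, 1.5, 6.8]
gripper_width: 12.8
(np.float64(376.63399503722087), np.float64(296.50992555831266)) [ 466.5 -146.1   57.5] 83.33491645727084 0.5135516837204506
(np.float64(376.63399503722087), np.float64(296.50992555831266)) [ 466.5 -146.1   57.5] 83.75425982308785 0.18169205380031883
(np.float64(376.63399503722087), np.float64(296.50992555831266)) [ 466.5 -146.1   57.5] 82.80717014421425 1.1232811810859147
```

View pics/z11.png

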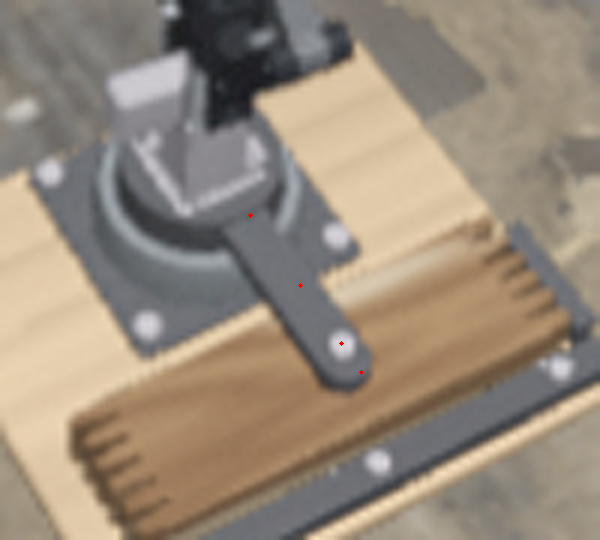

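The arm lies within about 0.5° of square and the projected square line runs down its middle. The key is bottomed. I'll relieve the small side load, release and rise.

```bash
python3 -m pendant '[{"dp":[-0.5,0,0.3],"delta_rot":[0,0,0],"hand":0},{"dp":[-1,0,0.5],"delta_rot":[0,0,0],"hand":0},{"dp":[-1,0,0.5],"delta_rot":[0,0,0],"hand":0.3},{"dp":[-1,0,0.5],"delta_rot":[0,0,0],"hand":0.6},{"dp":[-1,0,0.5],"delta_rot":[0,0,0],"hand":0.8}]'
python3 -m pendant '[{"dp":[0,0,0],"delta_rot":[0,0,0],"hand":0.8},{"dp":[0,0,0],"delta_rot":[0,0,0],"hand":0.8},{"dp":[0,0,5],"delta_rot":[0,0,0],"hand":0.8},{"dp":[0,0,20],"delta_rot":[0,0,0],"hand":0.8},{"dp":[0,0,45],"delta_rot":[0,0,0],"hand":0.8}]'
python3 -m pendant '[{"dp":[0,20,30],"delta_rot":[0,0,0],"hand":0.8},{"dp":[0,60,60],"delta_rot":[0,0,0],"hand":0.8},{"dp":[0,100,75],"delta_rot":[0,0,0],"hand":0.8},{"dp":[0,140,80],"delta_rot":[0,0,0],"hand":0.8},{"dp":[0,180,80],"delta_rot":[0,0,0],"hand":0.8}]'
python3 -m pendant '[{"dp":[0,30,0],"delta_rot":[0,0,0],"hand":0.8},{"dp":[0,50,0],"delta_rot":[0,0,0],"hand":0.8},{"dp":[0,50,0],"delta_rot":[0,0,0],"hand":0.8},{"dp":[0,50,0],"delta_rot":[0,0,0],"hand":0.8}]'
python3 - <<'E'
from ang import *
from bench import viewer,state
np.set_printoptions(precision=1,suppress=True)
s=viewer.get_image("scene"); t=viewer.get_image("top"); np.savez("pics/scene6.npz",**s); np.savez("pics/top6.npz",**t)
p=ang(s,(373,290,10,10));A=onz(s,[p],57.5)[0]
for c in((469.5,-62.8),(470,-62.4)):
    print(p,A,np.hypot(*(A[:2]-c)),np.degrees(np.arctan2(A[1]-c[1],A[0]-c[0]))+92.6)
im=cv2.resize(s["color"][220:330,320:420,::-1],None,fx=4,fy=4,interpolation=2)
im2=cv2.resize(t["color"][165:275,350:440,::-1],None,fx=4,fy=4,interpolation=2)
cv2.imwrite("pics/z12.png",cv2.hconcat([im,im2])); print(state()["time"],state()["wrist_force"])
E
```

```text
time: 10.35
ee_pos: [469.2, -62.8, 101.6]
ee_rot: [-2.053, 2.377, -0.002]
wrist_force: [0.1, -0.6, -0.9]
gripper_width: 54.0
time: 10.85
ee_pos: [467.4, -62.7, 145.9]
ee_rot: [2.051, -2.376, -0.002]
wrist_force: [0.5, -0.2, 0.1]
gripper_width: 68.3
time: 11.35
ee_pos: [469.2, 119.1, 228.3]
ee_rot: [-2.051, 2.375, -0.001]
wrist_force: [0.7, 0.2, 0.5]
gripper_width: 68.2
time: 11.75
ee_pos: [468.6, 166.7, 226.4]
ee_rot: [2.053, -2.377, 0.001]
wrist_force: [0.2, -0.4, 0.0]
gripper_width: 68.0
(np.float64(376.6251572327044), np.float64(296.5383647798742)) [ 466.4 -146.1   57.5] 83.3772894421996 0.48073722294610377
(np.float64(376.6251572327044), np.float64(296.5383647798742)) [ 466.4 -146.1   57.5] 83.79690846845834 0.1492102155035866
11.85 [ 0.3  0.2 -0.1]
```

View pics/z12.png

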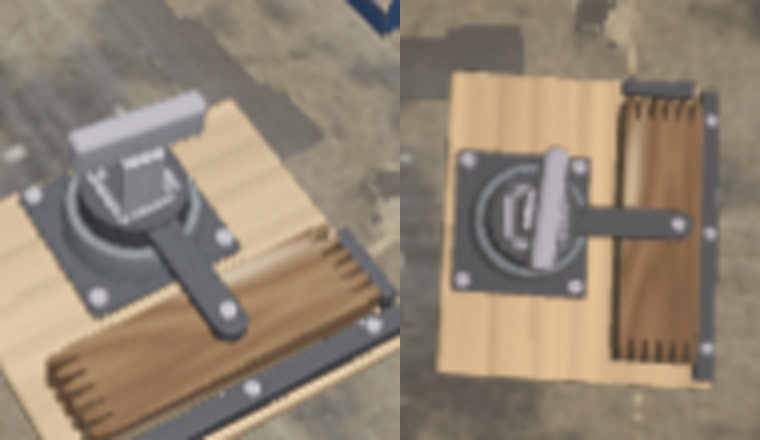

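The top view shows the handle at (550,207), offset from the barrel centre at about (530,220). I need to check whether this is perspective or a lean.

```bash
python3 - <<'E'
from h import *
np.set_printoptions(precision=1,suppress=True)
for n,(x,y,w,h) in(("top",(375,198,25,38)),("scene",(335,240,40,30))):
    d=dict(np.load(f"pics/{n}6.npz")); m=np.zeros(d["depth"].shape,np.uint8)
    c=d["color"].astype(int); g=(c.min(2)>120); u,v=np.meshgrid(range(x,x+w),range(y,y+h)); P=np.c_[u.ravel(),v.ravel()]
    X=dep(d,P); ok=g[P[:,1],P[:,0]]&(X[:,2]>80); Y=X[ok]
    c0=-d["R"].T@d["t"]
    print(n,"cam",c0,len(Y),Y.mean(0),Y.min(0),Y.max(0),cv2.minAreaRect(Y[:,:2].astype(np.float32)))
    top=Y[Y[:,2]>np.median(Y[:,2])-5]
    A=np.c_[top[:,:2]-top[:,:2].mean(0),np.ones(len(top))]; print("plane",np.linalg.lstsq(A,top[:,2],rcond=None)[0]*[57.3,57.3,1], "centre",top.mean(0))
    e=d["depth"]
E
```

```text
top cam [378.3  78.3 934.8] 205 [467.7 -59.7 117.1] [378.3 -72.9  83.2] [502.3  78.3 934.8] ((423.14129638671875, -10.817779541015625), (51.506717681884766, 192.8486785888672), 41.6538200378418)
plane [ 36.8 344.4 121.1] centre [467.4 -60.  121.1]
scene cam [ 200.9 -424.   690.2] 427 [462.8 -72.8 109.5] [ 200.9 -424.    80.2] [502.3 -52.5 690.2] ((329.91973876953125, -225.46435546875), (469.4816589355469, 62.3248176574707), 49.43016052246094)
plane [-14.4 -82.2 120.3] centre [460.4 -74.3 120.3]
```

```bash
python3 - <<'E'
from h import *
np.set_printoptions(precision=1,suppress=True)
for n,(x,y,w,h) in(("top",(375,198,25,38)),("scene",(335,240,40,30))):
    d=dict(np.load(f"pics/{n}6.npz"))
    c=d["color"].astype(int); g=(c.min(2)>130)&(d["depth"]>0); u,v=np.meshgrid(range(x,x+w),range(y,y+h)); P=np.c_[u.ravel(),v.ravel()]
    X=dep(d,P); ok=g[P[:,1],P[:,0]]&(X[:,2]>100)&(X[:,2]<125); Y=X[ok]
    print(n,len(Y),Y.mean(0),Y.min(0),Y.max(0),cv2.minAreaRect(Y[:,:2].astype(np.float32)))
    A=np.c_[Y[:,:2]-Y[:,:2].mean(0),np.ones(len(Y))]; r=np.linalg.lstsq(A,Y[:,2],rcond=None)[0]; print("slopes deg",np.degrees(r[:2]),r[2])
E
```

```text
top 173 [469.1 -62.5 107.4] [434.9 -72.4 103.4] [502.3 -53.4 110.9] ((468.9532470703125, -62.764610290527344), (12.88079833984375, 67.4755859375), 82.37870788574219)
slopes deg [1.  2.5] 107.38461538911451
scene 237 [467.1 -64.6 105.8] [434.7 -74.9 100.8] [502.3 -52.5 109. ] ((468.39019775390625, -63.5076789855957), (15.52950668334961, 68.50080871582031), 81.5592269897461)
slopes deg [1.3 8.9] 105.76626731433903
```

The offset was only perspective. The handle centre is at (469.0, -62.8), its top is level at z 107.4 (108 expected when fully home), and the block still lies against its fences. I'm handing in.

```bash
python3 -c "
from bench import job
print(job.sign_off())"
```

```text
the job is handed in; nothing more can be done
None
```

The key is standing in the hold-down's socket, and the hold-down arm lies across the block. I handed the job in after about 12 s on the robot's clock; no verdict was reported.

**What I did:** I took the square key from the stand, pushed it down to the bottom of the socket, and turned the socket clockwise in two steps. I then let go and moved the gripper well clear.

**Last checks:**
- **Key depth:** the handle's centre is within about 1 mm of the socket axis, and its top is at z 107.4 mm (108 expected when fully home).
- **Key lean:** the slope fitted to the handle top was 1–2.5° from the top view. The scene view gave up to 9° across the narrow bar. I put that down to the bar's side face being counted in and did not check it further.
- **Arm angle:** about 0.5° from square to the fence, unchanged after I let go.
- **Block:** the last pictures show it still against its fences; I judged this by eye and did not measure it.
- **Robot:** the wrist force was about zero, with nothing touched.

**What went wrong on the way:**
- My first grip closed at 20 mm on the shank instead of the handle. I opened, rose 10 mm and gripped the handle properly.
- The first turn left the arm 5.7° short because of the key's play in the socket. A further 0.1 rad corrected it.

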